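# Weigh the filled shaker on the counter balance

### The arm

A 6-joint arm with a two-finger parallel gripper is mounted at the origin on a cart in front of the work surface, level with it; the furniture and walls round the work are solid. World frame = base frame: x ahead of the robot, y to its left, z up, the work surface at z = 0. Lengths are in m, angles in rad, forces in N, time in s.
With the tool pointing down it reaches from about 0.35 to 0.8 m from the base axis. Payload 7.3 kg.
Tool frame: the origin (TCP) lies between the finger pads; the fingertips stand 25 mm ahead of it and the grasp point (between the pads) lies 6 mm ahead of it (r.tip_extent is the distance from the TCP to the fingertips, in m); z points along the fingers, y is the line along which they close (so a half turn about z gives the same grasp; the last joint's range is limited). The gripper opens to 85 mm and grips with 20 to 120 N. Pads are 22 mm wide; open, the fingers measure 114 mm over their backs; the gripper's body (76 mm by 85 mm) begins 54 mm behind the grasp point. The pads swing forward as they close: fully open they stand 13 mm farther back than shut.
Start: joints at [-1.481, 0.342, 1.524, -0, 1.275, -0.146], TCP at [0.123, -0.51, 0.256] pointing down, gripper open.
Joint ranges: [-2.53, 2.53], [-0.77, 2.02], [0.04, 2.7], [-1, 4.14], [0.28, 2.66], [-3.11, 3.11]. Speed limits (rad/s): [2.57, 2.57, 3.14, 3.14, 3.14, 3.14].

### API

Orientations are given as a unit quaternion [x, y, z, w].
In Python, from workcell import r, command_gripper, optics gives the robot as it stands. The module is installed in compiled form; this text tells all that it offers. Calls block until the motion is done:
- r.reach(position, orientation): joint-space move of the TCP to a pose.
- r.move_straight(position, orientation=None, speed=0.15, max_force=None): straight line of the TCP; orientation=None keeps the orientation; speed is the mean speed in m/s. With max_force (N) it stops when the force on the tool has changed by that much, and returns True; else False.
- r.movej(angles): joint-space move.
- command_gripper(opening, force=None): finger opening in m; force is the grip in N (None keeps the last); returns when the fingers have stopped.
- r.hold(seconds).
- r.solve_ik(position, orientation): joint angles nearest the present ones, or None.
- r.read_state(): the state.
- optics.get_image(name): name is "scene" or "top"; returns (picture, depth): 420x560x3 uint8, red, green, blue; 420x560 float32, m along the optical axis (not along the pixel's ray), 0 where there is no reading.
- optics.camera_model(name): a dict with "K" (3x3 intrinsics, pixels), "R" (3x3) and "t" (3): a world point X has camera coordinates R X + t. Camera axes: x right, y down, z forward; pixel columns grow to the right and rows downward; lengths in m; the calibration is good to about 2 mm. A picture is of the moment at which its call begins. camera_model takes no time and is no camera call.
A pose or a line that the arm cannot do raises r.PlanningError and nothing moves.
- r.finish_job(): hands the job in; it is judged then, once.
The state is a dict: "time_s": time; "joint_positions": joint angles; "dq": joint speeds; "tau": joint torques, N m; "eef_pos": TCP position; "eef_rot": TCP orientation; "contact_force": force on the tool from outside, world axes, zero at the start; "torque": the same for the moment, N m; "grip_width": finger opening in m; "grip_force": force on a finger pad.
Only numpy, scipy, OpenCV 4.12 (cv2) and the standard library are available. Lean on these libraries where they do the work, as an engineer would, in place of code of your own. Each camera call takes 0.05 s, during which the arm holds its last target. There are 200 camera calls.

### The job

Weigh the filled steel salt shaker: stand it alone on the left pan of the balance, load the right pan with brass weights from the open case, upright, and slide the poise along the front bar for the remainder, until the beam comes to rest level with the pointer between the two long middle marks. Keep any weight you do not need off the pans, and do not knock over or shove away the little cup and the ball infuser that stand near the shaker.

Things in the scene. Friction and masses are not known exactly. Their poses are not given: they have to be found in the camera images.
- salt_shaker: polished steel salt shaker, round, 39 mm across at the foot and up to 56 mm height, then a domed top 26 mm across, 70 mm high in all; origin at the centre of its underside, z up. Its filling is unknown: in all it weighs between 140 and 280 g, to be found by weighing
- weight_200: brass knob weight of 200 g: round body 32 mm across and 29 mm high, above it a neck 9 mm across and 6 mm high, then a knob 15 mm across and 12 mm high (total 47 mm). Origin at the centre of its underside, z up its axis towards the knob. Starts in its seat, 10 mm deep, in the weight case, leaning 0.5 rad (29 deg) towards the case's front like the case; draw it out along its axis
- weight_100: brass knob weight of 100 g: round body 25 mm across and 22 mm high, above it a neck 9 mm across and 6 mm high, then a knob 14 mm across and 12 mm high (total 40 mm). Origin at the centre of its underside, z up its axis towards the knob. Starts in its seat, 10 mm deep, in the weight case, leaning 0.5 rad (29 deg) towards the case's front like the case; draw it out along its axis
- weight_50: brass knob weight of 50 g: round body 20 mm across and 14.6 mm high, above it a neck 9 mm across and 6 mm high, then a knob 13 mm across and 12 mm high (total 33 mm). Origin at the centre of its underside, z up its axis towards the knob. Starts in its seat, 10 mm deep, in the weight case, leaning 0.5 rad (29 deg) towards the case's front like the case; draw it out along its axis
- weight_case: open wooden weight case 184 mm wide, fixed, its bed tilted 29 deg (0.5 rad) to face the robot. Origin on the worktop, x to its back. Seats' floors at x = -0.0143, z = 0.0427: 200 g at y = +0.052, 100 g at 0, 50 g at -0.052. The open lid stands square to the bed, 58 mm behind the weights' axes and 109 mm high, so it leans out over the knobs: come in along the axes, not from straight above
- balance: two-pan balance, grey base 116 x 250 mm, fixed; origin under its centre, x away from the robot, y to the left pan. Beam pivot 70 mm high; pans 115 mm left and right of it, their faces 106 mm high when level. White dial plate, top 184 mm high, 50 mm behind the pivot; the beam's pointer ends 102 mm above the pivot, at level between two long marks 2.5 mm either side of the middle
- beam (a joint): angle of the beam (rad): 0 level, positive when the right pan is down, rubber stops from about 0.14 either way. Between the stops it settles about 0.0042 rad from level for each gram of difference (35 g or more lies on the stop, at 0.14 to 0.165), well damped, within about 1.5 s
- pan_left_top (a point): centre of the upper face of the balance's left pan (for the goods), seen from the robot: a flat round steel pan 118 mm across inside a low rim that stands 4 mm above the face; it stays flat and only goes up and down (16 mm at most from level); a load counts the same anywhere on it. z up
- pan_right_top (a point): centre of the upper face of the balance's right pan (for the weights), seen from the robot: a flat round steel pan 118 mm across inside a low rim that stands 4 mm above the face; it stays flat and only goes up and down (16 mm at most from level); a load counts the same anywhere on it. z up
- poise (a joint): place of the sliding poise on the front bar (m): 0 at the left end, where the empty balance is level, 0.10 at the right end; sliding it to the right counts as weight added to the right pan, 10.4 g for every 10 mm (104 g at the right end). It slides stiffly (1 N) and stays where it is left
- poise_knob (a point): middle of the poise's upright knob: 12 mm across, its top 9 mm above this point, its foot 10 mm below it on a dark steel block 26 x 22 x 24 mm. The bar runs along the balance's y, 80 mm in front of the beam, in front of and below the pans; the knob rises and sinks a little with the beam
- steel_cup: bystander: little polished steel cup, 38 mm across, 80 mm high, origin at the centre of its underside
- tea_infuser: bystander: steel ball infuser on a foot, ball 46 mm across, 79 mm high, origin at the centre of its underside

How it is judged:
By the outcome, as a careful person would: the job done as asked, in the order asked, and still so for the second after the job is handed in, with the robot touching nothing.
It also fails if it takes over 72 s, if anything falls off the work surface, if the arm or the gripper's body presses on something with over 40 N, if the wrist force passes 120 N, or if a joint passes its speed limit or range.

## Working session

There is one attempt and no reset: what is moved stays moved. The work goes in short steps, each a Python script; the robot and the scene stay as the last script left them, time stands still between calls to the robot, and variables do not carry over. Pictures are saved under pics/ and viewed, at most 10 in all, crops included, and the job is handed in when it is done.

```bash
mkdir -p pics; ls; python3 - <<'E'
from workcell import r, command_gripper, optics
import cv2, numpy as np
for n in ("scene","top"):
    im,d=optics.get_image(n); np.savez(f"{n}0.npz",im=im,d=d,**optics.camera_model(n))
    cv2.imwrite(f"pics/{n}0.png",im[:,:,::-1])
    m=optics.camera_model(n); print(n,m["K"],-m["R"].T@m["t"],m["R"])
s=r.read_state(); print(s["time_s"],s["eef_rot"],r.tip_extent)
E
```

```text
pics
scene [[379.68969277   0.         276.16648532]
 [  0.         379.68969277 209.4778439 ]
 [  0.           0.           1.        ]] [-0.03141186  0.57038649  0.7098387 ] [[-0.64976071 -0.75999394  0.01484048]
 [-0.47295006  0.38891274 -0.7906106 ]
 [ 0.59508761 -0.52072651 -0.61213939]]
top [[397.71088736   0.         281.16066242]
 [  0.         397.71088736 209.10908323]
 [  0.           0.           1.        ]] [0.42487948 0.04155456 1.24530427] [[-0.02837984 -0.99951     0.01320413]
 [-0.9911262   0.02642082 -0.13027203]
 [ 0.12985933 -0.01678406 -0.99139036]]
0.1 [ 9.93055249e-01  1.17646955e-01 -1.39806348e-06 -6.83460131e-04] 0.025
```

View pics/scene0.png

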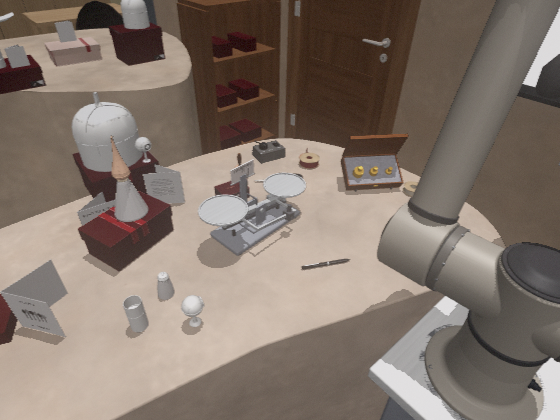

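View pics/top0.png

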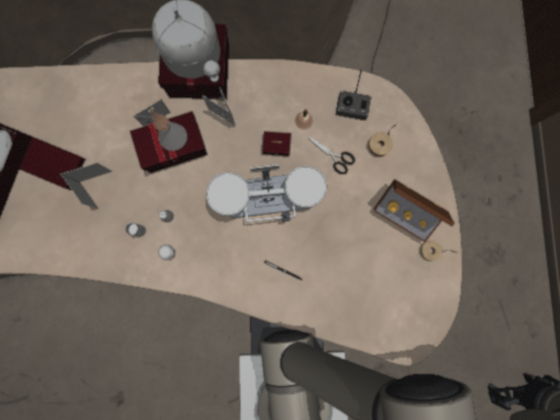

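Scene view: the shaker is at (165,287), the cup at (136,314) and the infuser at (193,308). The balance is around (255,215) and the case at (372,165). In the top view: shaker (166,215), cup (134,230), infuser (167,252), pans (228,194) and (305,187), knobs (394,208), (408,216), (423,225).

```bash
cat > h.py <<'E'
import numpy as np, cv2
def cam(n,live=None):
    if live is None:
        z=np.load(n+"0.npz"); return z["im"],z["d"],z["K"],z["R"],z["t"]
def cloud(d,K,R,t):
    v,u=np.mgrid[:d.shape[0],:d.shape[1]]
    c=np.stack([(u-K[0,2])/K[0,0]*d,(v-K[1,2])/K[1,1]*d,d],-1)
    return (c-t)@R
def ray(u,v,z,K,R,t):
    dr=R.T@np.array([(u-K[0,2])/K[0,0],(v-K[1,2])/K[1,1],1]); o=-R.T@t
    return o+dr*(z-o[2])/dr[2]
def proj(X,K,R,t):
    c=K@(R@np.asarray(X)+t); return c[:2]/c[2]
E
python3 - <<'E'
from h import *
np.set_printoptions(precision=4,suppress=True)
for n in ("top","scene"):
    im,d,K,R,t=cam(n); P=cloud(d,K,R,t); hsv=cv2.cvtColor(im,cv2.COLOR_RGB2HSV)
    print(n,"table z",np.median(P[...,2][(d>0)&(abs(P[...,2])<.03)]))
    # standing blobs by height
    x,y,z=P[...,0],P[...,1],P[...,2]
    m=((d>0)&(z>.03)&(z<.2)&(x>.2)&(x<.75)&(y<.45)&(y>-.5)).astype(np.uint8)
    k,l,st,ce=cv2.connectedComponentsWithStats(m,connectivity=4)
    for i in range(1,k):
        if st[i,4]>8:
            q=P[l==i]; print(st[i],ce[i],"min",q.min(0),"max",q.max(0),"mean",q.mean(0))
    g=cv2.inRange(hsv,(18,120,90),(32,255,255))
    k,l,st,ce=cv2.connectedComponentsWithStats(g)
    for i in range(1,k):
        if st[i,4]>8: print("gold",st[i],ce[i],np.median(P[l==i],0))
im=cam("top")[0][150:290,110:450]; sc=cam("scene")[0][130:340,100:420]
cv2.imwrite("pics/c1.png",cv2.resize(im[:,:,::-1],(795,327),interpolation=cv2.INTER_CUBIC))
cv2.imwrite("pics/c2.png",cv2.resize(sc[:,:,::-1],None,fx=2.5,fy=2.5,interpolation=cv2.INTER_CUBIC))
E
```

```text
top table z -0.0007098432812242539
[137 154  52  18 559] [158.6279 160.7156] min [0.7095 0.3003 0.0301] max [0.75   0.4455 0.0943] mean [0.7339 0.3847 0.0772]
[ 206  165  121   58 3627] [266.0935 190.8246] min [ 0.5424 -0.113   0.0304] max [0.7038 0.2364 0.1878] mean [0.6293 0.063  0.1036]
[ 374  179   81   64 2505] [411.925 210.78 ] min [ 0.4706 -0.4709  0.0301] max [ 0.6638 -0.2656  0.1834] mean [ 0.5612 -0.3635  0.0838]
[159 211  13  11 108] [164.9907 215.5463] min [0.5561 0.3584 0.0302] max [0.5868 0.3883 0.0723] mean [0.5707 0.3707 0.054 ]
[136 225   7  10  55] [139.0727 229.6364] min [0.5162 0.4429 0.0305] max [0.5449 0.45   0.0835] mean [0.53   0.4459 0.0583]
[159 245  16  15 196] [166.2806 252.0051] min [0.4408 0.342  0.0469] max [0.4824 0.3845 0.0824] mean [0.4612 0.3615 0.0699]
gold [388 201  10  11  84] [392.6786 206.0833] [ 0.5788 -0.3108  0.0712]
gold [404 211   8   8  49] [407.5306 214.5714] [ 0.5528 -0.3555  0.0659]
gold [420 221   6   6  29] [422.5517 223.3103] [ 0.5269 -0.401   0.0591]
scene table z 0.00148216484040441
[ 341  133   68   54 2875] [372.5638 159.6167] m
[... 483 characters left out ...]
  16  12  49] [384.9184 262.4082] min [0.2009 0.0682 0.1802] max [0.2334 0.0819 0.1999] mean [0.2159 0.0773 0.1923]
[157 272  16  20 228] [163.8772 281.4868] min [0.5571 0.3618 0.0303] max [0.5832 0.3945 0.0716] mean [0.5668 0.3798 0.0524]
[136 295  11  22  54] [140.8148 302.9444] min [0.5204 0.4448 0.0305] max [0.5467 0.45   0.0832] mean [0.533  0.448  0.0645]
[181 295  24  22 393] [192.285 305.43 ] min [0.4407 0.3461 0.0457] max [0.4807 0.3896 0.0819] mean [0.4551 0.3703 0.0693]
gold [353 166  10  12  87] [357.931  171.3678] [ 0.5761 -0.3057  0.067 ]
gold [370 167   8   9  50] [373.26 170.92] [ 0.5506 -0.3519  0.0621]
gold [385 167   7   7  32] [388.4375 170.2188] [ 0.5241 -0.3975  0.0596]
```

View pics/c2.png

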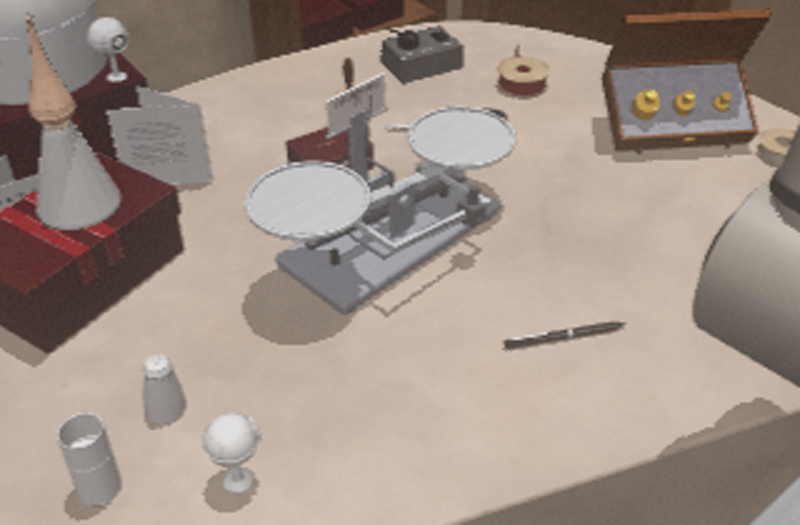

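View pics/c1.png

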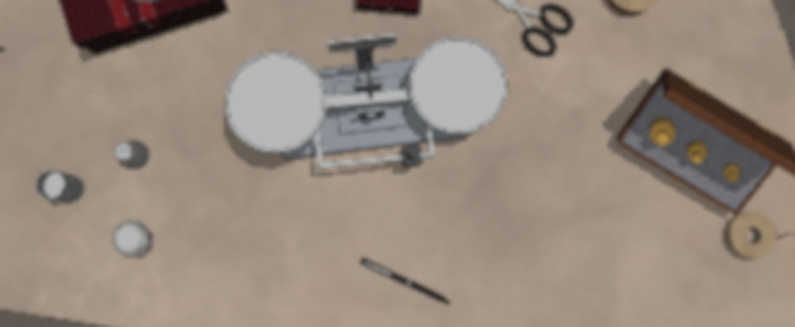

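The crops show the poise at the right end of the front bar, top view about (285,216). The shaker is free-standing, with the cup and infuser about 10 cm away. The right pan looks lower than the left. Next I measure precisely.

```bash
cat >> h.py <<'E'
def pan(P,d,c,r=.05):
    "pan centre and height from cloud near the guess c (xy)"
    m=(d>0)&(np.hypot(P[...,0]-c[0],P[...,1]-c[1])<.075)&(P[...,2]>.08)&(P[...,2]<.135)
    z0=np.median(P[...,2][m&(np.hypot(P[...,0]-c[0],P[...,1]-c[1])<.03)])
    m&=abs(P[...,2]-z0)<.008
    k,l,st,_=cv2.connectedComponentsWithStats(m.astype(np.uint8)); i=1+st[1:,4].argmax()
    q=P[l==i][:,:2].astype(np.float32); hull=cv2.convexHull(q*1000)
    (cx,cy),(a,b),_=cv2.fitEllipse(hull)
    return np.array([cx/1000,cy/1000,z0]),(a,b)
E
python3 - <<'E'
from h import *
np.set_printoptions(precision=4,suppress=True)
for n in ("top","scene"):
    im,d,K,R,t=cam(n); P=cloud(d,K,R,t); x,y,z=P[...,0],P[...,1],P[...,2]
    L,e1=pan(P,d,(.62,.17));Rr,e2=pan(P,d,(.635,-.05)); C=(L+Rr)/2; u=(L-Rr)[:2]; yaw=np.arctan2(-u[0],u[1])
    print(n,L,e1,Rr,e2,C,"sep",np.hypot(*u),"yaw",yaw)
    c,s=np.cos(yaw),np.sin(yaw)
    bx=(x-C[0])*c+(y-C[1])*s; by=-(x-C[0])*s+(y-C[1])*c
    m=(d>0)&(bx<-.063)&(bx>-.105)&(abs(by)<.1)&(z>.02)
    for lo in np.arange(-.09,.09,.01):
        w=m&(by>=lo)&(by<lo+.01)
        if w.any(): print("  by %.3f n%d bx %.4f %.4f zmax %.4f"%(lo,w.sum(),bx[w].min(),bx[w].max(),z[w].max()))
    w=m&(z>.058); 
    print(np.c_[bx[w],by[w],z[w]][np.argsort(-z[w])][:25])
    for nm,c0 in (("shaker",(.571,.371)),("cup",(.53,.455)),("inf",(.461,.363))):
        w=(d>0)&(np.hypot(x-c0[0],y-c0[1])<.045)&(z>.012)
        q=P[w]; tp=q[q[:,2]>q[:,2].max()-.012]
        print(nm,w.sum(),"top zmax",q[:,2].max(),"mean",tp.mean(0),"mm",(tp.min(0)+tp.max(0))/2,"ext",q.min(0),q.max(0))
E
```

```text
top [0.6204 0.1738 0.1215] (122.57203674316406, 124.0638656616211) [ 0.6418 -0.0526  0.0885] (122.95741271972656, 123.71216583251953) [0.6311 0.0606 0.105 ] sep 0.22745125510972283 yaw 0.09397543857593835
  by -0.080 n11 bx -0.0825 -0.0648 zmax 0.0695
  by -0.070 n13 bx -0.0831 -0.0645 zmax 0.0669
  by -0.060 n18 bx -0.0909 -0.0672 zmax 0.0948
  by -0.050 n31 bx -0.0930 -0.0686 zmax 0.0970
  by -0.040 n27 bx -0.0923 -0.0679 zmax 0.0793
  by -0.030 n5 bx -0.0818 -0.0781 zmax 0.0733
  by -0.020 n8 bx -0.0829 -0.0772 zmax 0.0727
  by -0.010 n9 bx -0.0832 -0.0768 zmax 0.0763
  by -0.000 n6 bx -0.0814 -0.0779 zmax 0.0763
  by 0.010 n9 bx -0.0830 -0.0768 zmax 0.0791
  by 0.020 n8 bx -0.0824 -0.0792 zmax 0.0821
  by 0.030 n6 bx -0.0814 -0.0776 zmax 0.0814
  by 0.040 n11 bx -0.0829 -0.0774 zmax 0.0848
  by 0.050 n6 bx -0.0820 -0.0791 zmax 0.0872
  by 0.060 n12 bx -0.0827 -0.0658 zmax 0.0882
  by 0.070 n9 bx -0.0824 -0.0649 zmax 0.0889
[[-0.0755 -0.0482  0.097 ]
 [-0.078  -0.0449  0.0969]
 [-0.0812 -0.0475  0.0965]
 [-0.0782 -0.0479  0.0952]
 [-0.0785 -0.0508  0.0948]
 [-0.0748 -0.0454  0.094
[... 2294 characters left out ...]
911]
 [-0.0795 -0.0426  0.0908]
 [-0.0857 -0.0438  0.0902]
 [-0.0834 -0.0423  0.0897]
 [-0.0865 -0.047   0.0889]
 [-0.0802 -0.0419  0.0882]
 [-0.0698  0.074   0.0882]
 [-0.0746 -0.0441  0.0874]
 [-0.0801  0.0734  0.0873]
 [-0.0787  0.0686  0.0869]
 [-0.0814  0.0712  0.0868]]
shaker 328 top zmax 0.07161476093097133 mean [0.5696 0.3783 0.0666] mm [0.5715 0.3775 0.0657] ext [0.5556 0.3606 0.012 ] [0.5832 0.3968 0.0716]
cup 620 top zmax 0.0833555102603256 mean [0.5325 0.4642 0.0771] mm [0.5324 0.4636 0.0774] ext [0.513  0.4448 0.012 ] [0.5521 0.4821 0.0834]
inf 404 top zmax 0.08194215880476798 mean [0.4593 0.3685 0.0757] mm [0.4615 0.3663 0.076 ] ext [0.4407 0.3461 0.0123] [0.4807 0.3896 0.0819]
```

```bash
python3 - <<'E'
from h import *
np.set_printoptions(precision=4,suppress=True)
H={0:.047,1:.040,2:.033}
G={};Q={}
for n in ("top","scene"):
    im,d,K,R,t=cam(n); P=cloud(d,K,R,t); hsv=cv2.cvtColor(im,cv2.COLOR_RGB2HSV)
    g=cv2.inRange(hsv,(15,100,60),(35,255,255)); g[:, :340]=0; g[235:]=0; g[:150]=0; g[:,435:]=0
    k,l,st,ce=cv2.connectedComponentsWithStats(g); o=[i for i in np.argsort(-st[:,4]) if i and st[i,4]>20][:3]
    G[n]=[ce[i] for i in o]; Q[n]=[P[(l==i)&(d>0)] for i in o]; print(n,[st[i] for i in o])
T=[]
for j in range(3):
    A=[]
    Pm=[]
    for n in ("top","scene"):
        _,_,K,R,t=cam(n); Pm.append(K@np.c_[R,t])
    X=cv2.triangulatePoints(Pm[0],Pm[1],G["top"][j][:,None],G["scene"][j][:,None])[:,0]; T.append(X[:3]/X[3])
T=np.array(T); print(T, np.linalg.norm(T[0]-T[1]),np.linalg.norm(T[1]-T[2]))
v=(T[0]-T[2])[:2]; yaw=np.arctan2(-v[0],v[1]); print("yaw",yaw)
for yw in (yaw,):
  c,s=np.cos(yw),np.sin(yw); ex=np.array([c,s,0]); ey=np.array([-s,c,0]); a=-np.sin(.5)*ex+np.array([0,0,np.cos(.5)]); e2=np.cross(ey,a)
  for j in range(3):
    f=T[j]-a*(T[j][2]-.0427)/a[2]; org=f+.0143*ex-ey*(.052,0,-.052)[j]
    print(j,"s of tri",(T[j][2]-.0427)/a[2],"floor",f,"case origin",org)
    for n in Q:
        w=(Q[n][j]-f); sa=w@a; kn=sa>H[j]-.014
        print("   ",n,kn.sum(),"smax",sa.max(),"e2",np.array([(w@e2)[kn].min(),(w@e2)[kn].max()]),"ey",np.array([(w@ey)[kn].min(),(w@ey)[kn].max()]))
E
```

```text
top [array([388, 201,  11,  11,  97], dtype=int32), array([404, 211,   8,   9,  57], dtype=int32), array([420, 220,   6,   8,  35], dtype=int32)]
scene [array([353, 166,  11,  12,  99], dtype=int32), array([369, 166,   9,  10,  60], dtype=int32), array([385, 167,   8,   7,  35], dtype=int32)]
[[ 0.5812 -0.3144  0.0627]
 [ 0.5538 -0.3578  0.0613]
 [ 0.5262 -0.4013  0.06  ]] 0.05131855002801124 0.0515233096494176
yaw -0.5641813156561488
0 s of tri 0.022786976952205062 floor [ 0.5904 -0.3203  0.0427] case origin [ 0.5747 -0.3719  0.0427]
    top 29 smax 0.050316076410381966 e2 [-0.0138  0.0053] ey [-0.0088  0.0092]
    scene 21 smax 0.05046035535322322 e2 [-0.0066  0.011 ] ey [-0.005   0.0076]
1 s of tri 0.021179184691815105 floor [ 0.5624 -0.3632  0.0427] case origin [ 0.5745 -0.3709  0.0427]
    top 22 smax 0.04393257112634579 e2 [-0.0072  0.0052] ey [-0.0104  0.005 ]
    scene 18 smax 0.04465751215394448 e2 [-0.0061  0.0049] ey [-0.0034  0.0072]
2 s of tri 0.019686312608269283 floor [ 0.5342 -0.4064  0.0427] case origin [ 0.5741 -0.3701  0.0427]
    top 15 smax 0.03684996312784379 e2 [-0.0055  0.0041] ey [-0.007   0.0014]
    scene 19 smax 0.03739168020637231 e2 [-0.0104  0.0042] ey [-0.0065  0.0089]
```

```bash
cat >> h.py <<'E'
from scipy.spatial.transform import Rotation as Ro
L=np.array([.6213,.1745]); RP=np.array([.643,-.052]); BY=.0955
SH=np.array([.571,.376]); CASE=np.array([.5745,-.371,0]); CY=-.564
ex=np.array([np.cos(CY),np.sin(CY),0]); ey=np.array([-ex[1],ex[0],0])
AX=-np.sin(.5)*ex+np.array([0,0,np.cos(.5)])
def quat(z,y):
    z=np.asarray(z,float); y=np.asarray(y,float)
    return Ro.from_matrix(np.c_[np.cross(y,z),y,z]).as_quat()
def down(ang): return quat([0,0,-1],[np.cos(ang),np.sin(ang),0])
def wpose(j,tipgap=.0025):
    "TCP for grasp of knob j (0:200,1:100,2:50), and its body height"
    h=(.029,.022,.0146)[j]
    f=CASE-.0143*ex+ey*(.052,0,-.052)[j]+np.array([0,0,.0427])
    return f+AX*(h+tipgap+.025),h
E
python3 - <<'E'
from h import *
from workcell import r
np.set_printoptions(precision=3,suppress=True)
def t(n,p,q): print(n,r.solve_ik(list(p),list(q)))
for a in (60,-120): t("sh%d"%a,[*SH,.044],down(np.radians(a))); t("shup",[*SH,.25],down(np.radians(a)))
for a in (60,-120,90,-90,0,180): t("L%d"%a,[*L,.16],down(np.radians(a)))
for j in range(3):
  p,h=wpose(j)
  for sg in (1,-1): t("w%d%d"%(j,sg),p,quat(-AX,sg*ey)); t("  out",p+.09*AX,quat(-AX,sg*ey))
for sg in (1,-1): t("R",[*RP,.17],down(BY+sg*np.pi/2))
E
```

```text
sh60 [ 0.47   0.833  1.264 -0.     1.044 -0.577]
shup [ 0.47   0.652  1.027 -0.     1.463 -0.577]
sh-120 [ 0.47   0.833  1.264 -0.     1.044  2.565]
shup [ 0.47   0.652  1.027 -0.     1.463  2.565]
L60 [ 0.155  0.642  1.296 -0.     1.203 -0.892]
L-120 [ 0.155  0.642  1.296 -0.     1.203  2.25 ]
L90 [ 0.155  0.642  1.296 -0.     1.203 -1.416]
L-90 [ 0.155  0.642  1.296 -0.     1.203  1.726]
L0 [ 0.155  0.642  1.296 -0.     1.203  0.155]
L180 [ 0.155  0.642  1.296 -0.     1.203 -2.986]
w01 None
  out [-0.631  0.375  1.855  0.08   0.413 -1.703]
w0-1 None
  out [-0.631  0.375  1.855  0.08   0.413  1.438]
w11 None
  out [-0.743  0.386  1.859  0.215  0.411 -1.926]
w1-1 None
  out [-0.743  0.386  1.859  0.215  0.411  1.215]
w21 [-0.827  0.595  1.796  0.447  0.293 -2.233]
  out [-0.851  0.407  1.848  0.335  0.425 -2.131]
w2-1 [-0.827  0.595  1.796  0.447  0.293  0.909]
  out [-0.851  0.407  1.848  0.335  0.425  1.01 ]
R [-0.199  0.633  1.285 -0.     1.224 -1.866]
R [-0.199  0.633  1.285 -0.     1.224  1.276]
```

```bash
python3 - <<'E'
from h import *
from workcell import r
np.set_printoptions(precision=3,suppress=True)
for j in range(3):
  _,h=wpose(j); f=CASE-.0143*ex+ey*(.052,0,-.052)[j]+np.array([0,0,.0427])
  for lat in (0,.04,-.04,.08,-.08):
   for tl in (.5,.47,.45,.43,.41,.39,.37,.35):
    zt=np.sin(tl)*ex-np.array([0,0,np.cos(tl)]); yy=ey.copy()
    Rm=Ro.from_rotvec(lat*np.cross(ey,zt)*1.0); zt=Rm.apply(zt); yy=Rm.apply(ey)
    s=[r.solve_ik(list(f+AX*(h+.003)-zt*.025+k*AX),list(quat(zt,-yy))) for k in (0,.03,.06)]
    if all(x is not None for x in s): print(j,lat,tl,s[0],s[1][4],s[2][4]); break
E
```

```text
0 0 0.47 [-0.624  0.566  1.785  0.086  0.323  1.435] 0.3653055183568128 0.41238118027282544
0 0.04 0.47 [-0.6    0.568  1.781 -0.075  0.322  1.61 ] 0.3645420573624998 0.4113251709146666
0 -0.04 0.5 [-0.65   0.561  1.814  0.295  0.283  1.211] 0.3247466651236053 0.37179794480616835
0 0.08 0.47 [-0.575  0.571  1.776 -0.232  0.331  1.781] 0.37233121321874973 0.4180260554355568
0 -0.08 0.5 [-0.675  0.562  1.815  0.458  0.305  1.033] 0.3447686534555112 0.390190171641986
1 0 0.47 [-0.725  0.578  1.785  0.232  0.322  1.207] 0.36334952637813434 0.40939885640073426
1 0.04 0.47 [-0.701  0.578  1.785  0.073  0.308  1.379] 0.3497227145284425 0.3960470816068842
1 -0.04 0.5 [-0.752  0.575  1.81   0.454  0.299  0.968] 0.3387192882556569 0.3838628563577826
1 0.08 0.47 [-0.676  0.58   1.784 -0.096  0.304  1.562] 0.34472998898385754 0.39048425037602197
1 -0.08 0.5 [-0.777  0.578  1.808  0.581  0.332  0.826] 0.3700339417898526 0.41338574687828533
2 0 0.5 [-0.827  0.594  1.796  0.446  0.293  0.91 ] 0.33244676224700687 0.3768234016909169
2 0.04 0.47 [-0.799  0.596  1.774  0.219  0.312  1.152] 0.35208452622548947 0.39709584018596766
2 -0.04 0.5 [-0.851  0.596  1.792  0.567  0.33   0.774] 0.36730867089366015 0.41019097076444044
2 0.08 0.47 [-0.775  0.596  1.776  0.057  0.294  1.328] 0.33431704892727776 0.37935651372384793
2 -0.08 0.5 [-0.874  0.6    1.786  0.659  0.371  0.667] 0.40660713028841533 0.44790472366250045
```

```bash
python3 - <<'E'
from h import *
from workcell import r, command_gripper, optics
np.set_printoptions(precision=3,suppress=True)
T=lambda s: print(s,round(r.read_state()["time_s"],2),np.array(r.read_state()["eef_pos"]))
q=list(down(np.radians(60)))
command_gripper(.07,40); T("open")
r.reach([*SH,.20],q); T("above")
r.move_straight([*SH,.044],speed=.2)
F0=np.mean([r.read_state()["contact_force"] for _ in range(1)],0)
command_gripper(.0,30); T("grip"); print("w",r.read_state()["grip_width"])
r.move_straight([*SH,.20],speed=.2)
r.hold(.3)
F=[]
for _ in range(5): F.append(r.read_state()["contact_force"]); r.hold(.05)
print(F0,np.mean(F,0),np.std(F,0)); T("lift")
im,d=optics.get_image("scene"); cv2.imwrite("pics/s1.png",cv2.resize(im[150:360,100:380,::-1],None,fx=2,fy=2))
E
```

```text
open 0.41 [ 0.123 -0.51   0.256]
above 3.88 [0.572 0.375 0.2  ]
grip 5.24 [0.572 0.377 0.046]
w 0.032347214741201426
[ 0.254 -0.156 -0.45 ] [ 0.513  0.047 -2.022] [0.623 0.248 0.708]
lift 6.72 [0.571 0.376 0.2  ]
```

View pics/s1.png

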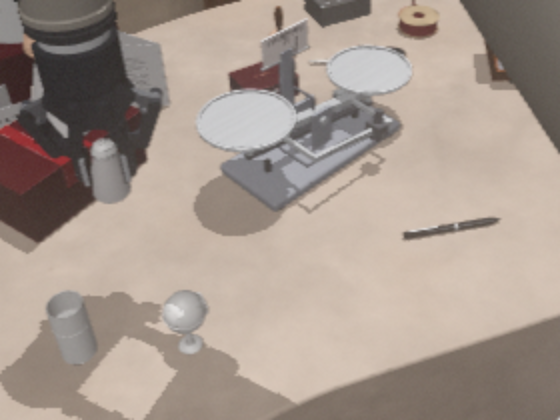

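The shaker is held upright at (108,170), and the cup and infuser are still standing. I'll average the force reading and then place the shaker on the left pan.

```bash
cat >> h.py <<'E'
def fz(r,n=40):
    a=[]
    for _ in range(n): a.append(r.read_state()["contact_force"][2]); r.hold(.02)
    return np.mean(a),np.std(a)/n**.5
def look(optics):
    out=[]
    for n in ("top","scene"):
        m=optics.camera_model(n); im,d=optics.get_image(n); P=cloud(d,m["K"],m["R"],m["t"])
        zs=[]
        for c in (L,RP):   # annulus of the pan, clear of the loads
            rr=np.hypot(P[...,0]-c[0],P[...,1]-c[1]); w=(d>0)&(rr<.052)&(rr>.005)&(P[...,2]>.075)&(P[...,2]<.13)
            h,e=np.histogram(P[...,2][w],np.arange(.075,.131,.002)); z0=e[h.argmax()]+.001
            v=P[...,2][w]; zs.append(np.median(v[abs(v-z0)<.004]))
        out.append((zs[0],zs[1],np.arcsin((zs[0]-zs[1])/.23)))
    return np.array(out),im
E
python3 - <<'E'
from h import *
from workcell import r, command_gripper, optics
np.set_printoptions(precision=4,suppress=True)
T=lambda s: print(s,round(r.read_state()["time_s"],2),np.array(r.read_state()["eef_pos"]))
q=list(down(np.radians(60)))
print("loaded",fz(r)); 
r.move_straight([*L,.20],q,speed=.25)
print(r.move_straight([*L,.132],speed=.12,max_force=4)); T("placed")
command_gripper(.06)
r.move_straight([*L,.20],speed=.2); print("free",fz(r)); T("up")
o,im=look(optics); print(o); cv2.imwrite("pics/s2.png",cv2.resize(im[150:360,100:380,::-1],None,fx=2,fy=2))
E
```

```text
loaded (np.float64(-1.8109879275401544), np.float64(0.0562154616191229))
True
placed 8.81 [0.6196 0.1756 0.1629]
free (np.float64(-0.144962949737815), np.float64(0.08020006959222976))
up 10.18 [0.6213 0.1745 0.1999]
[[ 0.0893  0.1216 -0.1407]
 [ 0.0911  0.124  -0.1433]]
```

View pics/s2.png

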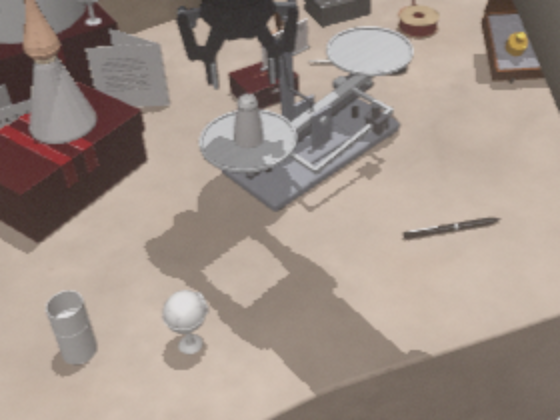

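The shaker stands on the left pan at about (248,125), with the beam on its left stop. The estimate is about 170 g, so I fetch the 100 g weight.

```bash
cat > w.py <<'E'
from h import *
TL=.47
zt=np.sin(TL)*ex-np.array([0,0,np.cos(TL)]); QG=quat(zt,-ey)
def fl(j): return CASE-.0143*ex+ey*(.052,0,-.052)[j]+np.array([0,0,.0427])
def gp(j): return fl(j)+AX*((.029,.022,.0146)[j]+.003)-zt*.025
def place(j,target):
    "TCP pose with weight j standing upright at target (xyz), tool y along -balance y"
    U=Ro.from_rotvec(ey*.5)           # AX -> z
    assert np.allclose(U.apply(AX),[0,0,1],atol=1e-6)
    U=Ro.from_euler('z',BY-CY)*U
    return np.array(target)+U.apply(gp(j)-fl(j)),(U*Ro.from_quat(QG)).as_quat()
E
python3 - <<'E'
from w import *
from workcell import r, command_gripper, optics
np.set_printoptions(precision=4,suppress=True)
T=lambda s: print(s,round(r.read_state()["time_s"],2),np.array(r.read_state()["eef_pos"]))
p,q=place(1,[*RP,.12]); print(p,q,Ro.from_quat(q).as_matrix(),r.solve_ik(list(p),list(q)))
g=gp(1)
r.move_straight([.56,.08,.24],speed=.3)
r.reach(list(g+.07*AX),list(QG)); T("pre"); command_gripper(.03)
print(r.move_straight(list(g),speed=.12,max_force=8)); T("at"); print(g)
command_gripper(0,30); print("w",r.read_state()["grip_width"])
r.move_straight(list(g+.07*AX),speed=.12); T("out"); print("w",r.read_state()["grip_width"])
im,d=optics.get_image("scene"); cv2.imwrite("pics/s3.png",cv2.resize(im[60:260,280:480,::-1],None,fx=2.5,fy=2.5))
E
```

```text
[ 0.6437 -0.0519  0.17  ] [ 0.9987  0.0477 -0.015   0.0007] [[ 0.995   0.0954 -0.0299]
 [ 0.0953 -0.9954 -0.0029]
 [-0.03    0.     -0.9996]] [-0.1952  0.6495  1.2532 -0.009   1.2676  1.2829]
pre 12.79 [ 0.5149 -0.3324  0.1483]
False
at 13.93 [ 0.5427 -0.3509  0.0872]
[ 0.5427 -0.3509  0.0869]
w 0.012785538173788837
out 14.94 [ 0.5143 -0.3329  0.148 ]
w 0.01233138546144452
```

View pics/s3.png

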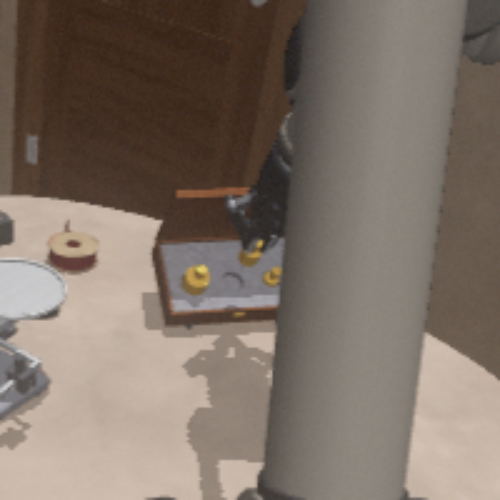

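The 100 g weight is in the gripper at (253,252) and its seat at (232,280) is empty. Now I put it on the right pan.

```bash
python3 - <<'E'
from w import *
from workcell import r, command_gripper, optics
np.set_printoptions(precision=4,suppress=True)
T=lambda s: print(s,round(r.read_state()["time_s"],2),np.array(r.read_state()["eef_pos"]))
g=gp(1); c=RP
p,q=place(1,[*c,.1205]); up=np.array([0,0,1])
r.move_straight(list(g+.07*AX-.05*ex+.09*up),speed=.2)
r.reach(list(p+.08*up),list(q)); T("above")
print(r.move_straight(list(p),speed=.12)); r.hold(.2); T("placed")
command_gripper(.03)
r.move_straight(list(p+.09*up),speed=.2); T("up"); r.hold(1.)
o,im=look(optics); print(o); cv2.imwrite("pics/s4.png",cv2.resize(im[150:360,100:380,::-1],None,fx=2,fy=2))
m=optics.camera_model("top"); im,d=optics.get_image("top"); np.savez("t4.npz",im=im,d=d)
E
```

```text
above 16.83 [ 0.6434 -0.0529  0.2496]
False
placed 17.85 [ 0.6442 -0.0521  0.1715]
up 18.77 [ 0.6433 -0.0518  0.2594]
[[0.1164 0.0938 0.0984]
 [0.1187 0.0962 0.0981]]
```

View pics/s4.png

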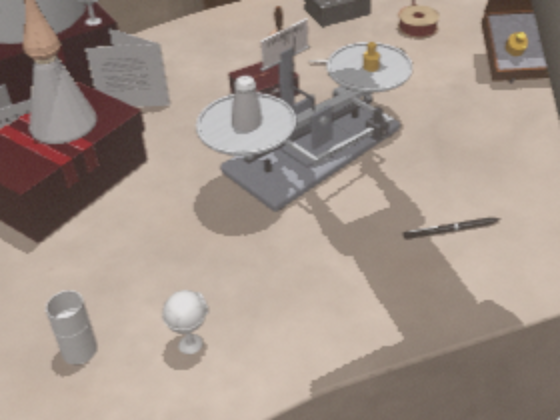

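The weight stands upright at about (372,57) and the shaker at (245,105). The beam rests at +0.098 rad, so the right side is 23.4 g heavy. I slide the poise left by 22.5 mm.

```bash
python3 - <<'E'
from w import *
from workcell import r, command_gripper, optics
np.set_printoptions(precision=4,suppress=True)
T=lambda s: print(s,round(r.read_state()["time_s"],2),np.array(r.read_state()["eef_pos"]))
bx=np.array([np.cos(BY),np.sin(BY),0]); by=np.array([-bx[1],bx[0],0]); C=np.array([.632,.0615,0])
z=np.load("t4.npz"); m=optics.camera_model("top"); P=cloud(z["d"],m["K"],m["R"],m["t"])-C
X,Y,Z=P@bx,P@by,P[...,2]; w=(abs(X+.08)<.012)&(abs(Y+.0475)<.02)&(Z>.09)&(Z<.11)&(z["d"]>0)
print("knob",w.sum(),X[w].mean(),Y[w].mean(),Z[w].max())
k=C-.08*bx+Y[w].mean()*by if w.sum()>5 else C-.08*bx-.0475*by
q=list(down(BY-np.pi/2)); up=np.array([0,0,1])
r.move_straight(list(k+.2*up),q,speed=.25); T("above"); command_gripper(.035)
print(r.move_straight(list(k+.111*up),speed=.12,max_force=8))
command_gripper(0,20); s=r.read_state(); print("w",s["grip_width"]); T("grip")
p=np.array(s["eef_pos"]); 
r.move_straight(list(k+.111*up+.0225*by),speed=.05); r.hold(.2); T("slid"); print("dy",(np.array(r.read_state()["eef_pos"])-p)@by)
command_gripper(.035); r.move_straight(list(k+.2*up+.0225*by),speed=.2); r.hold(1.5)
o,im=look(optics); print(o); T("end"); cv2.imwrite("pics/s5.png",cv2.resize(im[130:290,180:340,::-1],None,fx=3.7,fy=3.7,interpolation=cv2.INTER_CUBIC))
E
```

```text
<stdin>:8: RuntimeWarning: Mean of empty slice.
  ret = ret.dtype.type(ret / rcount)
Traceback (most recent call last):
ValueError: zero-size array to reduction operation maximum which has no identity
```

```bash
python3 - <<'E'
from w import *
from workcell import r, command_gripper, optics
np.set_printoptions(precision=4,suppress=True)
T=lambda s: print(s,round(r.read_state()["time_s"],2),np.array(r.read_state()["eef_pos"]))
bx=np.array([np.cos(BY),np.sin(BY),0]); by=np.array([-bx[1],bx[0],0]); C=np.array([.632,.0615,0])
k=C-.08*bx-.0475*by
q=list(down(BY-np.pi/2)); up=np.array([0,0,1])
r.move_straight(list(k+.2*up),q,speed=.25); T("above"); command_gripper(.035)
print(r.move_straight(list(k+.111*up),speed=.12,max_force=8))
command_gripper(0,20); s=r.read_state(); print("w",s["grip_width"]); T("grip")
p=np.array(s["eef_pos"]); 
r.move_straight(list(k+.111*up+.0225*by),speed=.05); r.hold(.2); T("slid"); print("dy",(np.array(r.read_state()["eef_pos"])-p)@by)
command_gripper(.035); r.move_straight(list(k+.2*up+.0225*by),speed=.2); r.hold(1.5)
o,im=look(optics); print(o); T("end"); cv2.imwrite("pics/s5.png",cv2.resize(im[130:290,180:340,::-1],None,fx=3.7,fy=3.7,interpolation=cv2.INTER_CUBIC))
E
```

```text
above 20.55 [0.5582 0.0062 0.2011]
False
w 0.010770796883512344
grip 22.01 [0.5574 0.0065 0.1117]
slid 22.81 [0.5553 0.0294 0.1128]
dy 0.022962509975859455
[[ 0.1048  0.1058 -0.0041]
 [ 0.1073  0.1077 -0.0018]]
end 25.36 [0.5547 0.029  0.2   ]
```

View pics/s5.png

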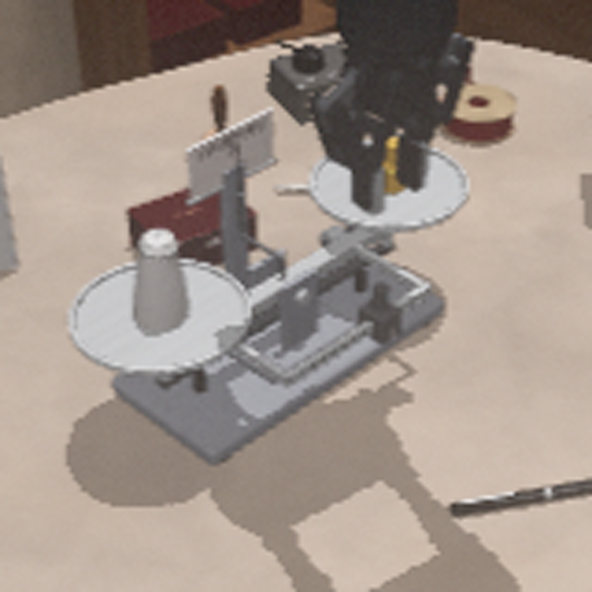

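The beam is level at about −0.003 rad. The shaker and the weight are upright, and the poise is at (380,310). I back off, check once more and hand in.

```bash
python3 - <<'E'
from h import *
from workcell import r, optics
r.move_straight([.42,.0,.26],speed=.25); r.hold(.7)
o,im=look(optics); print(o,r.read_state()["time_s"])
if np.all(abs(o[:,2])<.015): print(r.finish_job())
E
```

```text
[[ 0.10485421  0.10533137 -0.0020746 ]
 [ 0.10729673  0.10780883 -0.00222652]] 26.9083
the job is handed in; nothing more can be done
None
```

I weighed the shaker at about 177 g and handed the job in at 26.9 s. The beam rests level, about 0.002 rad off, measured from the pan heights (I did not read the pointer itself). The right pan holds only the 100 g weight and the poise makes up roughly 77 g, so the 177 g rests on my camera reading of the poise; the cup and infuser were not touched.

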